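# Wedge the rocking weighing slab

## Robot

A 6-joint arm with a two-finger parallel gripper is mounted at the origin on a cart in front of the work surface, level with it; the furniture and walls round the work are solid. World frame = base frame: x ahead of the robot, y to its left, z up, the work surface at z = 0. Lengths are in m, angles in rad, forces in N, time in s.
With the tool pointing down it reaches from about 0.325 to 0.9 m from the base axis. Payload 3.5 kg.
Tool frame: the origin (TCP) lies on the centre line of the jaws, within the pads' length; the fingertips stand 25 mm ahead of it and the grasp point (between the pads) lies 6 mm ahead of it (r.finger_overhang is the distance from the TCP to the fingertips, in m); y points along the fingers, x is the direction in which the jaws open and shut, and the axes are right-handed (so a half turn about y gives the same grasp; the last joint's range is limited). The gripper opens to 85 mm and grips with 20 to 120 N. Pads are 22 mm wide; open, the fingers measure 114 mm over their backs; the gripper's body (76 mm by 85 mm) begins 54 mm behind the grasp point. The pads swing forward as they close: fully open they stand 13 mm farther back than shut.
Start: joints at [-1.312, 0.276, -0.026, 1.268, 0, 1.467], TCP at [0.221, -0.585, 0.256] pointing down, gripper open.
Joint ranges: [-3.12, 3.12], [-0.85, 1.88], [-1.08, 1.24], [-1.95, 2.15], [-1.57, 1.53], [-3.14, 3.14]. Speed limits (rad/s): [2.57, 2.57, 3.14, 3.14, 3.14, 3.14].

## Interface

Orientations are given as a rotation vector (axis times angle).
In Python, from cell import r, snapshot, camera_params, job gives the robot as it stands.
- The arm moves only by the tool step_arm, never from a script. Its argument "plan" is a list of rows, each a list of 7 numbers: the shift along the world's x, y, z normalised to -1 to 1, where 1 is 600 mm, then the turn, a rotation vector about the world's x, y, z normalised to -1 to 1, where 1 is 180 degrees, then the gripper command: -1 is fully open, 1 is shut, values between are in proportion. A call has 1 to 12 rows; each row is the pose to reach, as a shift and turn from the pose commanded when the call began, turning the shorter way round; what a row does not reach only later rows make up. A row lasts 1/8 s, in which the tool goes at most 62.5 mm and 10.7 degrees, less where a joint would pass 70% of its speed; a pose out of reach is approached as far as the arm can. A call with a number of a shift or a turn outside -1 to 1 is refused whole. A call with a gripper value outside its range is refused whole. The fingers move at their own pace and stop on an object; "newtons" is the grip in N (left out, the last holds). Time passes only in rows, so rows that repeat a pose let the fingers close. It gives the time, the measured TCP pose, the force and the opening at its end, in the units of the state.
- r.sense(): the state, without advancing time (a new reading comes with each control period).
- snapshot(name): name is "scene" or "top"; returns the picture (400x640x3 uint8, blue, green, red); there is no depth.
- camera_params(name): a dict with "mtx" (3x3 intrinsics, pixels), "D" ([k1, k2, p1, p2, k3] as OpenCV has them; the pictures are not rectified), "R" (3x3) and "t" (3): a world point X has camera coordinates R X + t. Camera axes: x right, y down, z forward; pixel columns grow to the right and rows downward; lengths in m; the calibration is good to about 2 mm. A picture is of the moment at which its call begins. camera_params takes no time and is no camera call.
- job.close_job(): hands the job in, once; it reports no verdict.
The state is a dict: "t": time; "joint_pos": joint angles; "qvel": joint speeds; "joint_efforts": joint torques, N m; "tool_pos": TCP position; "ee_rot": TCP orientation; "force": force on the tool from outside, world axes, zero at the start; "moment": the same for the moment, N m; "grip_width": finger opening in m.
Only numpy, scipy, OpenCV 4.12 (cv2) and the standard library are available. Lean on these libraries where they do the work, as an engineer would, in place of code of your own. Each camera call takes 0.05 s, during which the arm holds its last target.

## Task

The stone slab under the scale rocks, because its front left foot has lost its rubber pad and hangs clear of the counter. With the fingers, push the wooden wedge along the counter, thin end first, under that bare foot until it is just snug and the slab stands level, then press firmly down on the slab's corner above that foot to check that it no longer rocks. Only push and press: do not pick anything up, do not shove the slab or the scale out of place, and leave the other things alone.

Things in the scene. Friction and masses are not known exactly. Their poses are not given: they have to be found in the camera images.
- weighing_slab: stone slab, 3.5 kg, 250 x 210 x 25 mm, on four feet; carries the scale. Origin at counter height under its centre; x to the slab's back (250 mm), y to its left (210 mm), z up. Underside 18 mm, top 43 mm above the counter. Rubber feet at (100, 80), (100, -80), (-100, -80) mm, bare steel foot at (-100, 80) mm. It stands level on the three rubber feet.
- bare_foot (a point): lowest point of the bare domed steel foot (22 mm wide) at the slab's front left corner, 25 mm in from the front and left edges. It hangs 8 mm above the counter; until it is wedged, 3 to 5 N down on that corner tip it to the counter.
- corner_top (a point): where to press: top face of the slab over the bare foot, slab point (-107, 87, 43) mm, 18 mm in from the front and left edges; bare stone. The scale begins about 27 mm further back and 37 mm further right.
- wedge: beech wedge, 60 g, 110 x 38 mm, loose on the counter left of the slab. Origin in the middle of its flat underside; x points to the thin end (x = 55 mm, 2 mm high), the thick end (x = -55 mm) is an upright flat face 18 mm high. The foot first touches its sloping top when it is 14.5 mm ahead of the origin; the push, under 1 N before, then climbs to 10 N in about 6 mm. It does not slip back.
- wedge_heel (a point): centre of the wedge's upright thick end face, 9 mm above the counter: the face to push on.
- scale: flat battery scale, 200 x 150 x 29 mm, standing loose on the slab towards its back right; origin under its centre, on the slab's top.
- colour_disc: roast colour disc, brown, 39 mm wide, 10 mm high, beside the wedge's lane in front of the hand grinder, the left one of two; origin under its centre. Bystander.
- colour_disc_b: the other roast colour disc of the same size, to the right of the first, nearer the slab; origin under its centre. Bystander.
- cupping_spoon: steel cupping spoon, 176 mm long, 15 mm high, lying near the counter's front edge to the left; origin under its middle. Bystander.
Not all that is in view belongs to the job. There is more than one size of the wedge; the one meant has the size given above.

How it is judged:
By the outcome, as a careful person would: the job done as asked, in the order asked, and still so for the second after the job is handed in, with the robot touching nothing.
It also fails if it takes over 51 s, if anything falls off the work surface, if the arm or the gripper's body presses on something with over 40 N, if the wrist force passes 120 N, or if a joint passes its speed limit or range.

## Working session

There is one attempt and no reset: what is moved stays moved. The work goes in short steps, Python scripts to look and compute and a tool call to move; the robot and the scene stay as the last step left them, time stands still between calls to the robot, and variables do not carry over. Pictures are saved under pics/ and viewed, and the job is handed in when it is done.

Besides the shell and the picture viewer there is one more tool, called after "Emit:" by a JSON object that holds its "method" and its "body". step_arm: Moves the arm, as the interface text tells. Scaled input: -1 to 1 covers 600 mm each way for a shift and 180 degrees each way for a turn. Its arguments: {"type":"object","properties":{"plan":{"type":"array"},"newtons":{"type":"number"}},"required":["plan"]}

```bash
ls; mkdir -p pics; python3 - <<'E'
from cell import r,snapshot,camera_params,job
import cv2
for n in("scene","top"):
    cv2.imwrite(f"pics/{n}0.png",snapshot(n)); print(n,camera_params(n))
s=r.sense(); print(s, r.finger_overhang)
E
```

```text
pics
scene {'mtx': array([[429.87350272,   0.        , 317.92950388],
       [  0.        , 429.87350272, 200.20789135],
       [  0.        ,   0.        ,   1.        ]]), 'D': array([-0.11939894,  0.        ,  0.        ,  0.        ,  0.        ]), 'R': array([[ 0.84364627, -0.53682066, -0.00919484],
       [-0.33908583, -0.51945962, -0.78433571],
       [ 0.41627126,  0.66481974, -0.62026845]]), 't': array([-0.55418347,  0.15337047,  1.24186692])}
top {'mtx': array([[483.25629836,   0.        , 330.25046573],
       [  0.        , 483.25629836, 206.40661185],
       [  0.        ,   0.        ,   1.        ]]), 'D': array([-0.05035623,  0.        ,  0.        ,  0.        ,  0.        ]), 'R': array([[ 0.02919532, -0.99955395, -0.00628748],
       [-0.98645483, -0.02779583, -0.16166094],
       [ 0.16141407,  0.01092205, -0.98682633]]), 't': array([-0.16132387,  0.56290315,  1.23507129])}
{'t': 0.1, 'joint_pos': array([-1.31241229e+00,  2.77087483e-01, -2.77620936e-02,  1.26799090e+00,
        3.52379093e-05,  1.46742006e+00]), 'qvel': array([-1.04182927e-03, -2.57895765e-03,  4.56091920e-03,  3.81416483e-04,
        5.27374257e-04,  2.95796864e-06]), 'joint_efforts': array([ 6.11611813e-05, -4.46707034e+01,  2.96127999e+01,  8.46939452e-03,
       -2.65297085e-04,  5.76051420e-06]), 'tool_pos': array([ 0.22104479, -0.58390138,  0.25524384]), 'ee_rot': array([-1.35751274,  0.939793  , -0.93726639]), 'force': array([-0.65189153,  0.60663307,  0.48641052]), 'moment': array([ 0.04401027,  0.01495418, -0.01720934]), 'grip_width': 0.08527007855703463} 0.025
```

View pics/scene0.png

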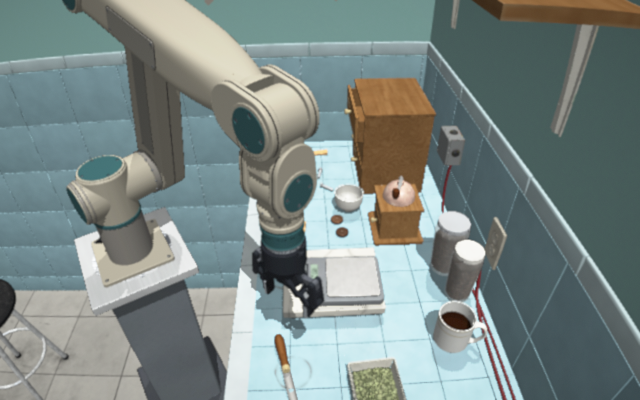

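View pics/top0.png

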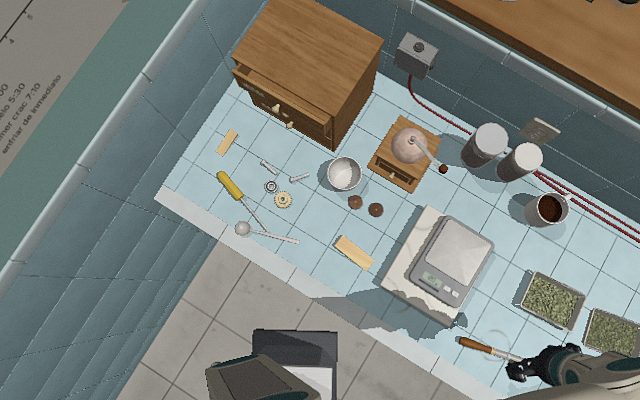

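The top view shows the slab and scale near (440,262), a wedge near (353,253), a second smaller one near (227,143), the discs at (355,202) and (376,210), and the spoon near (265,233). I'll enlarge it.

```bash
python3 - <<'E'
import cv2
im=cv2.imread("pics/top0.png")
cv2.imwrite("pics/c1.png",cv2.resize(im[190:340,320:510],None,fx=4,fy=4,interpolation=cv2.INTER_CUBIC))
cv2.imwrite("pics/c2.png",cv2.resize(im[225:285,320:400],None,fx=10,fy=10,interpolation=cv2.INTER_CUBIC))
cv2.imwrite("pics/c3.png",cv2.resize(im[115:175,200:280],None,fx=10,fy=10,interpolation=cv2.INTER_CUBIC))
E
```

```text
(no output)
```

View pics/c1.png

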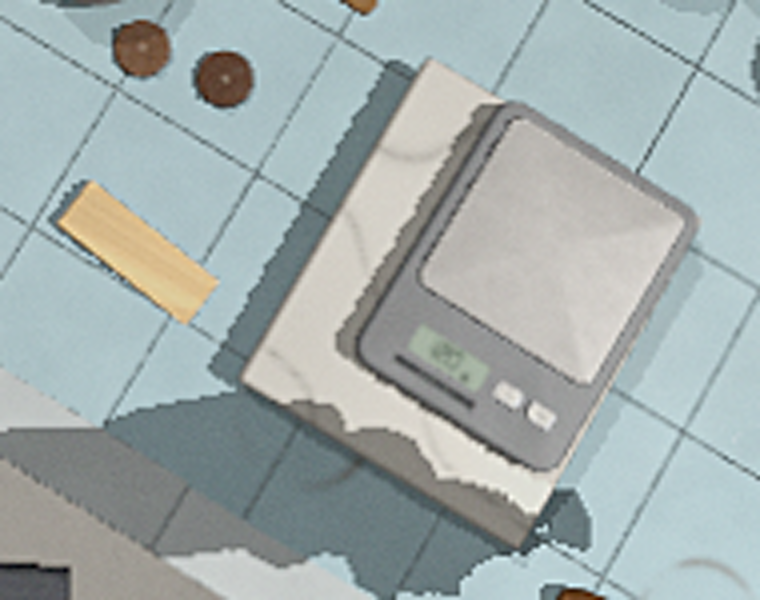

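View pics/c2.png

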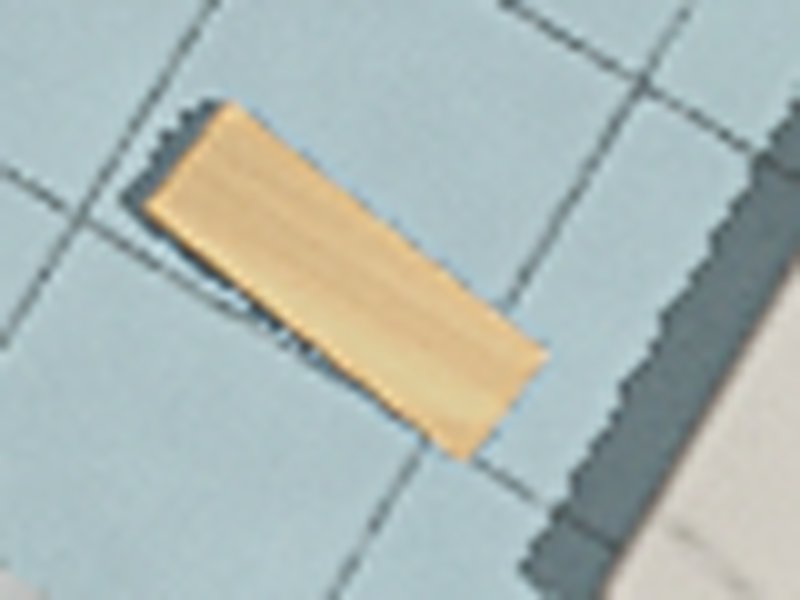

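View pics/c3.png

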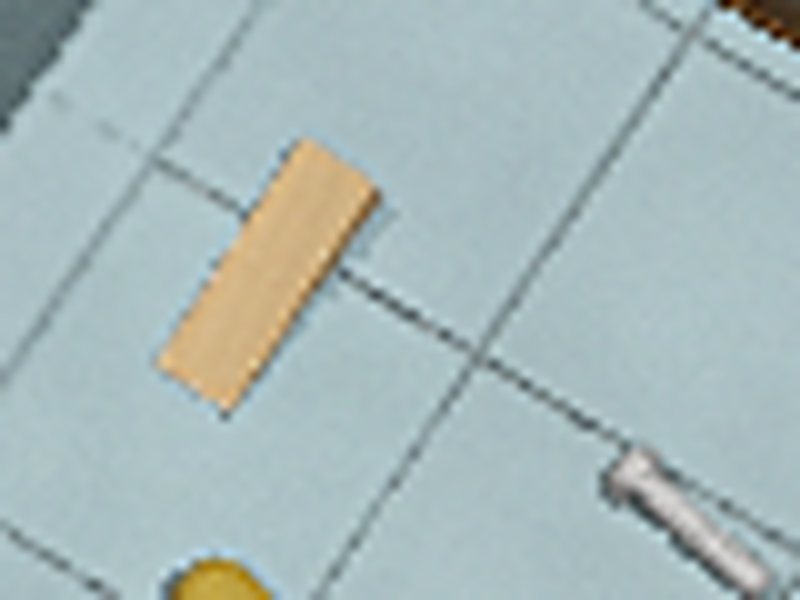

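```bash
cat > h.py <<'E'
import numpy as np,cv2
from cell import camera_params
def unproj(n,px,z):
    c=camera_params(n); px=np.atleast_2d(px).astype(float)
    u=cv2.undistortPoints(px[:,None],c["mtx"],c["D"])[:,0]
    d=np.c_[u,np.ones(len(u))]@c["R"]; o=-c["R"].T@c["t"]
    z=np.broadcast_to(z,len(u)); return o+d*((z-o[2])/d[:,2])[:,None]
def proj(n,X):
    c=camera_params(n); return cv2.projectPoints(np.atleast_2d(X).astype(float),cv2.Rodrigues(c["R"])[0],c["t"],c["mtx"],c["D"])[0][:,0]
def crop(p,x0,y0,k): return (np.array(p)+.5)/k-.5+[x0,y0]
def fit(model,P):
    "rigid 2D fit: returns origin, yaw"
    m=np.array(model)[:,:2];p=P[:,:2];mc=m-m.mean(0);pc=p-p.mean(0)
    a=np.arctan2((mc[:,0]*pc[:,1]-mc[:,1]*pc[:,0]).sum(),(mc*pc).sum())
    R=np.array([[np.cos(a),-np.sin(a)],[np.sin(a),np.cos(a)]])
    o=p.mean(0)-R@m.mean(0); return o,a,p-(m@R.T+o)
E
python3 - <<'E'
from h import *
np.set_printoptions(precision=4,suppress=True)
w=unproj("top",crop([(232,100),(147,207),(547,354),(463,460)],320,225,10),[.018,.018,.002,.002])
print(w,np.linalg.norm(w[0]-w[1]),np.linalg.norm(w[2]-w[3]),np.linalg.norm(w[0]-w[2]))
o,a,e=fit([(-.055,.019),(-.055,-.019),(.055,.019),(.055,-.019)],w); print("wedge",o,np.degrees(a));print(e)
s=unproj("top",crop([(430,58),(243,380),(520,545)],320,190,4),.043)
print(s,np.linalg.norm(s[0]-s[1]),np.linalg.norm(s[2]-s[1]))
so,sa,e=fit([(.125,.105),(-.125,.105),(-.125,-.105)],s); print("slab",so,np.degrees(sa));print(e)
R=np.array([[np.cos(sa),-np.sin(sa)],[np.sin(sa),np.cos(sa)]])
print("foot",R@[-.1,.08]+so,"corner",R@[-.107,.087]+so)
print("wedge in slab",R.T@(o-so))
d=unproj("top",crop([(141,48),(224,79)],320,190,4),.010);print("discs",d, (d[:,:2]-so)@R)
d=unproj("top",crop([(308,135),(380,193),(160,362),(228,415)],200,115,10),[.01]*4);print("other",np.linalg.norm(d[0]-d[1]),np.linalg.norm(d[0]-d[2]))
E
```

```text
[[ 0.4963 -0.1805  0.018 ]
 [ 0.4669 -0.1586  0.018 ]
 [ 0.4317 -0.2673  0.002 ]
 [ 0.4027 -0.2452  0.002 ]] 0.03666639307703311 0.03644335197461525 0.10935642897590123
wedge [ 0.4494 -0.2129] -126.64877516524595
[[-0.0012 -0.0004]
 [-0.0001 -0.0011]
 [-0.0001  0.0011]
 [ 0.0014  0.0005]]
[[ 0.5811 -0.4023  0.043 ]
 [ 0.3662 -0.2808  0.043 ]
 [ 0.2662 -0.4599  0.043 ]] 0.2468396714846718 0.2051566773139684
slab [ 0.4235 -0.432 ] -29.51635741117006
[[-0.003  -0.0001]
 [-0.0002 -0.0017]
 [ 0.0032  0.0019]]
foot [ 0.3759 -0.3131] corner [ 0.3733 -0.3036]
wedge in slab [-0.0854  0.2034]
discs [[ 0.5882 -0.2115  0.01  ]
 [ 0.5684 -0.2683  0.01  ]] [[0.0346 0.273 ]
 [0.0454 0.2138]]
other 0.02702155039005343 0.07660597196150046
```

```bash
python3 - <<'E'
from h import *
from cell import r
np.set_printoptions(precision=4,suppress=True)
s=r.sense(); R=cv2.Rodrigues(s["ee_rot"])[0]; print(R)
a=np.radians(-126.65); perp=np.degrees(np.arctan2(np.cos(a),-np.sin(a)))
cur=np.degrees(np.arctan2(R[1,0],R[0,0])); d=(perp-cur+90)%180-90; print(cur,perp,d,d/180)
tgt=np.array([.510,-.132,.10]); print((tgt-s["tool_pos"])/.6)
E
```

```text
[[ 0.3539 -0.0005  0.9353]
 [-0.9353  0.002   0.3539]
 [-0.002  -1.      0.0002]]
-69.27264942599292 -36.65000000000001 32.622649425992904 0.18123694125551612
[ 0.4816  0.7532 -0.2587]
```

Emit:
{"method": "step_arm", "body": {"plan": [[0.48,0.753,0,0,0,0.181,1],[0.48,0.753,0,0,0,0.181,1],[0.48,0.753,0,0,0,0.181,1],[0.48,0.753,0,0,0,0.181,1],[0.48,0.753,0,0,0,0.181,1],[0.48,0.753,0,0,0,0.181,1],[0.48,0.753,0,0,0,0.181,1],[0.48,0.753,0,0,0,0.181,1],[0.48,0.753,0,0,0,0.181,1],[0.48,0.753,0,0,0,0.181,1],[0.48,0.753,-0.2,0,0,0.181,1],[0.48,0.753,-0.2,0,0,0.181,1]]}}

```text
t: 1.6
tool_pos: [0.5093, -0.1336, 0.1354]
ee_rot: [-1.513, 0.5, -0.504]
force: [0.1, -0.5, -0.5]
grip_width: -0.0001
```

```bash
python3 - <<'E'
from h import *
from cell import r,snapshot
np.set_printoptions(precision=4,suppress=True)
a=snapshot("top");b=snapshot("scene");s=r.sense()
print(s["tool_pos"],s["joint_pos"],s["force"],r.finger_overhang)
R=cv2.Rodrigues(s["ee_rot"])[0];print(R)
cv2.imwrite("pics/t1.png",cv2.resize(a[150:330,310:510],None,fx=4,fy=4,interpolation=3)[:600])
cv2.imwrite("pics/s1.png",cv2.resize(b[150:350,220:420],None,fx=3,fy=3,interpolation=3))
E
```

```text
[ 0.5026 -0.1312  0.1298] [-0.3795  0.2033 -0.4055  0.977  -0.0004  1.8328] [-1.4935  0.7589 -0.0422] 0.025
[[ 0.801  -0.0142  0.5984]
 [-0.5984  0.0052  0.8012]
 [-0.0144 -0.9999 -0.0043]]
```

View pics/t1.png

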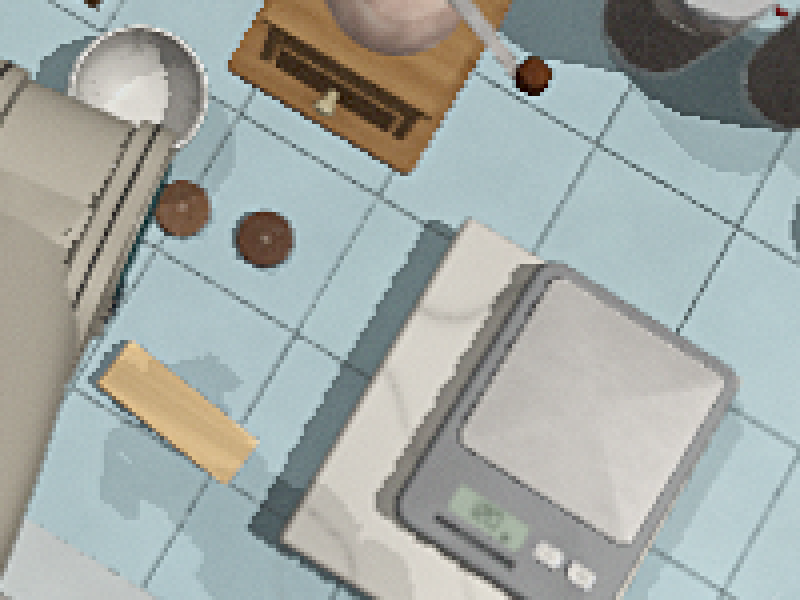

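View pics/s1.png

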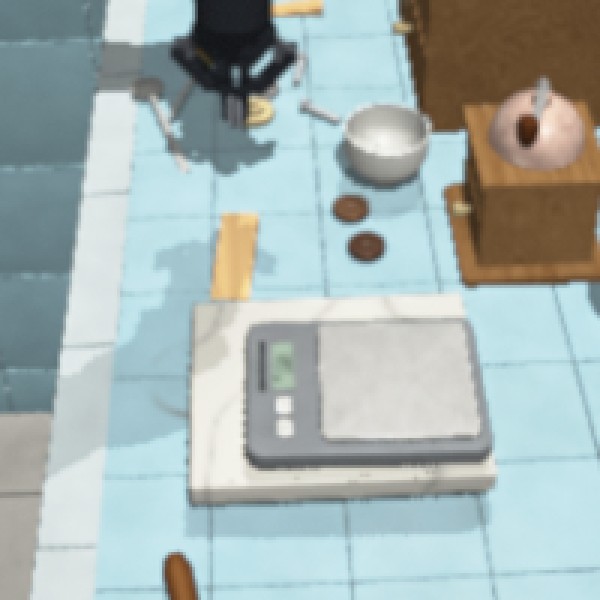

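```bash
python3 - <<'E'
from h import *
np.set_printoptions(precision=4,suppress=True)
f=lambda o,a,m:(np.array([[np.cos(a),-np.sin(a)],[np.sin(a),np.cos(a)]])@np.array(m).T).T+o
P=f([.4235,-.432],np.radians(-29.5),[(.125,.105),(-.125,.105),(-.125,-.105)]); P=np.c_[P,[.043]*3]
print(((proj("scene",P)+.5-[220,150])*3-.5))
P=f([.4494,-.2129],np.radians(-126.65),[(-.055,.019),(-.055,-.019),(.055,.019),(.055,-.019)]); P=np.c_[P,[.018,.018,.002,.002]]
print(((proj("scene",P)+.5-[220,150])*3-.5))
E
```

```text
[[460.9787 292.4824]
 [190.7005 304.3603]
 [188.3482 491.0813]]
[[257.6545 214.3453]
 [220.7437 212.8037]
 [247.2753 301.6978]
 [208.1901 299.8641]]
```

Emit:
{"method": "step_arm", "body": {"plan": [[0,0,-0.08,0,0,0,1],[0,0,-0.08,0,0,0,1],[0,0,-0.08,0,0,0,1]]}}

```text
t: 2.08
tool_pos: [0.5105, -0.1337, 0.0907]
ee_rot: [-1.512, 0.5, -0.504]
force: [-0.0, -1.2, 0.5]
grip_width: -0.0003
```

```bash
python3 - <<'E'
from h import *
from cell import r
np.set_printoptions(precision=4,suppress=True)
s=r.sense();print(s["tool_pos"],s["force"],s["qvel"]);print(cv2.Rodrigues(s["ee_rot"])[0])
E
```

```text
[ 0.5105 -0.1337  0.0907] [-0.0402 -1.1748  0.4611] [ 0.0061 -0.0126  0.0163 -0.0109  0.0009 -0.0021]
[[ 0.8015  0.0026  0.598 ]
 [-0.598  -0.0011  0.8015]
 [ 0.0027 -1.      0.0006]]
```

Emit:
{"method": "step_arm", "body": {"plan": [[-0.002,0.0015,-0.05,0,0,0,1],[-0.002,0.0015,-0.095,0,0,0,1],[-0.002,0.0015,-0.095,0,0,0,1],[-0.002,0.0015,-0.095,0,0,0,1],[-0.002,0.0015,-0.095,0,0,0,1]]}}

```text
t: 2.7
tool_pos: [0.5097, -0.1326, 0.0333]
ee_rot: [-1.512, 0.498, -0.504]
force: [0.9, 0.2, -1.2]
grip_width: 0.0002
```

Emit:
{"method": "step_arm", "body": {"plan": [[0,0,-0.007,0,0,0,1],[-0.015,-0.02,-0.007,0,0,0,1],[-0.025,-0.0333,-0.007,0,0,0,1],[-0.03,-0.04,-0.007,0,0,0,1],[-0.034,-0.0453,-0.007,0,0,0,1],[-0.038,-0.0507,-0.007,0,0,0,1],[-0.044,-0.0587,-0.007,0,0,0,1],[-0.05,-0.0667,-0.007,0,0,0,1],[-0.05,-0.0667,-0.007,0,0,0,1],[-0.05,-0.0667,-0.007,0,0,0,1]]}}

```text
t: 3.95
tool_pos: [0.478, -0.1719, 0.0271]
ee_rot: [-1.512, 0.501, -0.501]
force: [-1.1, 0.1, -1.1]
grip_width: 0.0002
```

```bash
python3 - <<'E'
from h import *
from cell import r,snapshot
a=snapshot("top");b=snapshot("scene");print(r.sense()["tool_pos"])
cv2.imwrite("pics/t2.png",cv2.resize(a[200:320,320:480],None,fx=5,fy=5,interpolation=3))
cv2.imwrite("pics/s2.png",cv2.resize(b[180:280,240:370],None,fx=6,fy=6,interpolation=3))
E
```

```text
[ 0.47808166 -0.17181681  0.02712705]
```

View pics/t2.png

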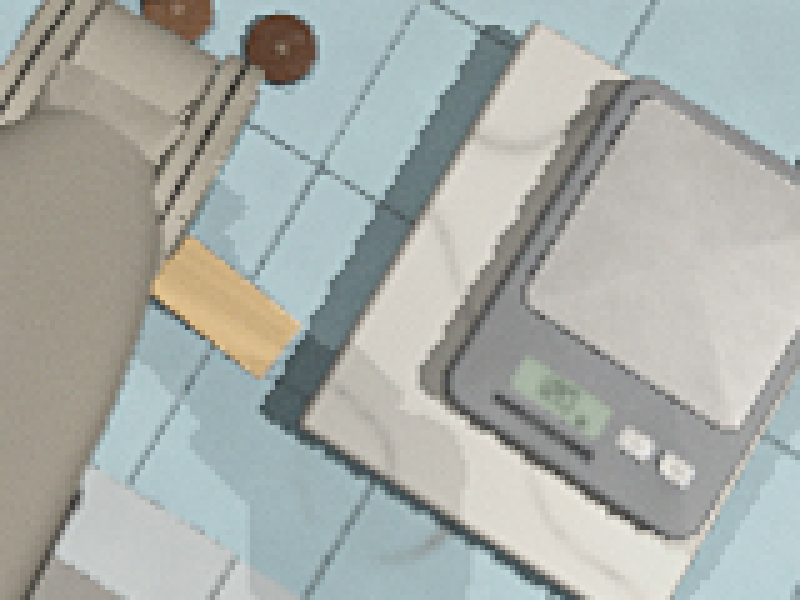

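View pics/s2.png

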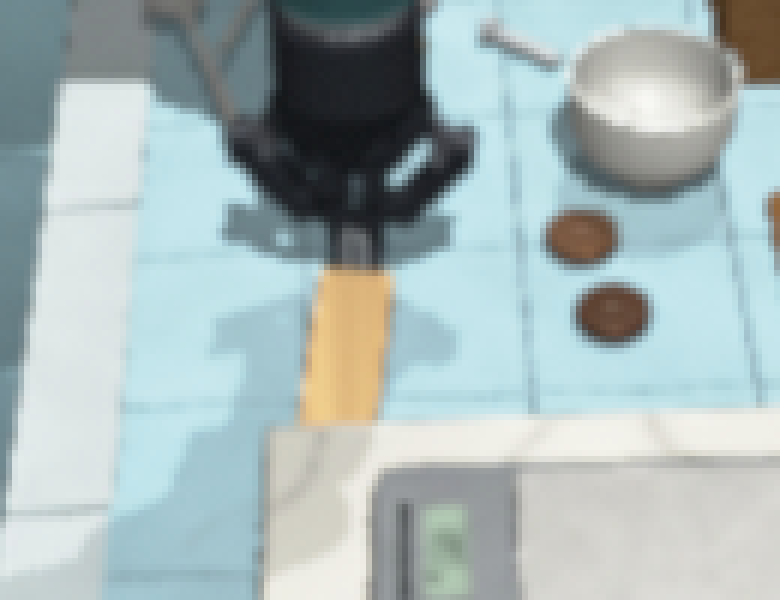

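The fingers sit centred on the wedge heel, at about (355,268) in the scene crop. The thin end is at (302,327) and (262,380) in the top crop, and nothing else has moved.

```bash
python3 - <<'E'
from h import *
np.set_printoptions(precision=4,suppress=True)
w=unproj("top",crop([(302,327),(262,380)],320,200,5),.002);h=unproj("top",crop([(192,237)],320,200,5),.018)
m=w.mean(0)[:2];print(m,w,h)
e=w[0]-h[0];print("edge dir",np.degrees(np.arctan2(e[1],e[0])),np.linalg.norm(e))
d=w[1]-w[0];print("normal dir",np.degrees(np.arctan2(d[1],d[0]))-90-180)
D=np.array([-.6,-.8]);f=np.array([.3758,-.314])
o=m-.055*D;print("origin",o,"foot ahead",(f-o)@D,"lat",(f-o)@[.8,-.6],"finger behind",(o-[.478,-.1718])@D)
E
```

```text
[ 0.4042 -0.2725] [[ 0.4186 -0.283   0.002 ]
 [ 0.3897 -0.262   0.002 ]] [[ 0.4641 -0.2221  0.018 ]]
edge dir -126.74184893211766 0.07766930344195762
normal dir -126.09313288440794
origin [ 0.4372 -0.2285] foot ahead 0.10523588859468179 lat 0.0022323104157473735 finger behind 0.0698441114053182
```

Emit:
{"method": "step_arm", "body": {"plan": [[-0.006,-0.008,0.002,0,0,0,1],[-0.014,-0.0187,0.002,0,0,0,1],[-0.022,-0.0293,0.002,0,0,0,1],[-0.03,-0.04,0.002,0,0,0,1],[-0.038,-0.0507,0.002,0,0,0,1],[-0.046,-0.0613,0.002,0,0,0,1],[-0.054,-0.072,0.002,0,0,0,1],[-0.062,-0.0827,0.002,0,0,0,1],[-0.07,-0.0933,0.002,0,0,0,1],[-0.075,-0.1,0.002,0,0,0,1],[-0.078,-0.104,0.002,0,0,0,1],[-0.078,-0.104,0.002,0,0,0,1]]}}

```text
t: 5.55
tool_pos: [0.4311, -0.2344, 0.0283]
ee_rot: [-1.512, 0.502, -0.502]
force: [0.2, 0.6, -1.3]
grip_width: -0.0001
```

```bash
cat > st.py <<'E'
from h import *
from cell import r
np.set_printoptions(precision=4,suppress=True)
s=r.sense();D=np.array([-.6,-.8]);f=np.array([.3758,-.314])
p=s["tool_pos"];print(s["t"],p,"F",s["force"],"push",-s["force"][:2]@D,"fing->foot",(f-p[:2])@D,"lat",(f-p[:2])@[.8,-.6])
E
python3 st.py; python3 - <<'E'
from h import *
from cell import r,snapshot
a=snapshot("top");b=snapshot("scene");print(r.sense()["tool_pos"])
cv2.imwrite("pics/t3.png",cv2.resize(a[200:320,320:480],None,fx=5,fy=5,interpolation=3))
cv2.imwrite("pics/s3.png",cv2.resize(b[180:280,240:370],None,fx=6,fy=6,interpolation=3))
E
```

```text
5.55 [ 0.4311 -0.2344  0.0283] F [ 0.1899  0.6378 -1.3128] push 0.6241970183371915 fing->foot 0.09683047588396099 lat 0.0035506935579308033
[ 0.43115696 -0.23419454  0.02825196]
```

View pics/t3.png

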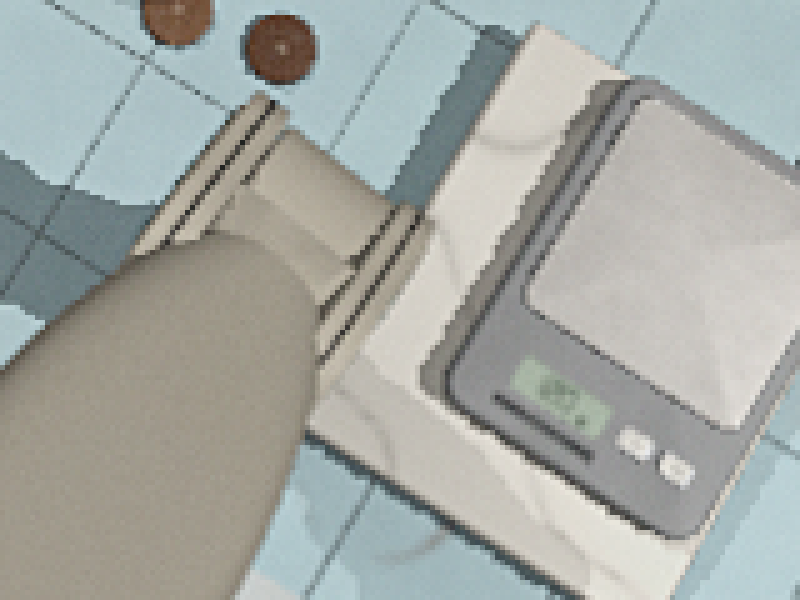

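View pics/s3.png

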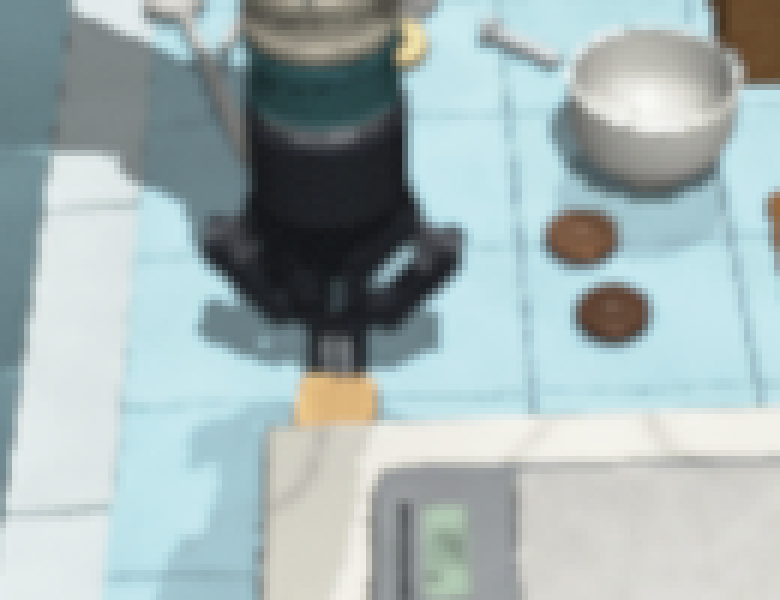

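Emit:
{"method": "step_arm", "body": {"plan": [[-0.004,-0.0053,0,0,0,0,1],[-0.008,-0.0107,0,0,0,0,1],[-0.01,-0.0133,0,0,0,0,1],[-0.01,-0.0133,0,0,0,0,1]]}}

```text
t: 6.15
tool_pos: [0.4251, -0.2424, 0.0283]
ee_rot: [-1.512, 0.502, -0.502]
force: [-0.6, -0.2, 0.1]
grip_width: 0.0
```

```bash
python3 st.py
```

```text
6.15 [ 0.4251 -0.2424  0.0283] F [-0.6092 -0.1552  0.0608] push -0.48965147351823335 fing->foot 0.08683642861357056 lat 0.003517864435071227
```

Emit:
{"method": "step_arm", "body": {"plan": [[-0.001,-0.0013,0,0,0,0,1],[-0.002,-0.0027,0,0,0,0,1],[-0.002,-0.0027,0,0,0,0,1]]}}

```text
t: 6.52
tool_pos: [0.424, -0.2439, 0.0283]
ee_rot: [-1.512, 0.501, -0.501]
force: [0.7, 0.6, -0.4]
grip_width: -0.0001
```

```bash
python3 st.py
```

```text
6.525 [ 0.424  -0.2439  0.0283] F [ 0.6993  0.6185 -0.4191] push 0.914401641611648 fing->foot 0.08496728790249197 lat 0.003491304462908458
```

Emit:
{"method": "step_arm", "body": {"plan": [[-0.001,-0.0013,0,0,0,0,1],[-0.0015,-0.002,0,0,0,0,1],[-0.0015,-0.002,0,0,0,0,1]]}}

```text
t: 6.9
tool_pos: [0.4233, -0.2449, 0.0283]
ee_rot: [-1.511, 0.501, -0.501]
force: [1.2, 1.5, 0.2]
grip_width: -0.0005
```

```bash
python3 st.py
```

```text
6.9 [ 0.4233 -0.2449  0.0283] F [1.1664 1.4687 0.1929] push 1.8748203586925063 fing->foot 0.08377369248768897 lat 0.0035143955321644423
```

Emit:
{"method": "step_arm", "body": {"plan": [[-0.001,-0.0013,0,0,0,0,1],[-0.001,-0.0013,0,0,0,0,1]]}}

```text
t: 7.15
tool_pos: [0.4228, -0.2455, 0.0283]
ee_rot: [-1.511, 0.501, -0.502]
force: [2.6, 3.7, 0.7]
grip_width: 0.0001
```

```bash
python3 st.py
```

```text
7.15 [ 0.4228 -0.2455  0.0283] F [2.6239 3.7077 0.6793] push 4.540434750710506 fing->foot 0.08302592402274976 lat 0.003533657221124235
```

Emit:
{"method": "step_arm", "body": {"plan": [[-0.001,-0.0013,0,0,0,0,1],[-0.001,-0.0013,0,0,0,0,1]]}}

```text
t: 7.4
tool_pos: [0.4224, -0.2459, 0.0284]
ee_rot: [-1.51, 0.5, -0.502]
force: [3.3, 5.3, 0.9]
grip_width: 0.0001
```

```bash
python3 st.py
```

```text
7.4 [ 0.4224 -0.2459  0.0284] F [3.2865 5.3383 0.8537] push 6.24257470036197 fing->foot 0.08243558893488763 lat 0.0035410409582283973
```

Emit:
{"method": "step_arm", "body": {"plan": [[-0.001,-0.0013,0,0,0,0,1],[-0.001,-0.0013,0,0,0,0,1]]}}

```text
t: 7.65
tool_pos: [0.4222, -0.2462, 0.0284]
ee_rot: [-1.508, 0.499, -0.502]
force: [4.7, 5.8, 1.3]
grip_width: -0.0
```

```bash
python3 st.py
```

```text
7.65 [ 0.4222 -0.2462  0.0284] F [4.6617 5.8263 1.2701] push 7.458088670676966 fing->foot 0.08205931590081818 lat 0.0035573140355709605
```

Emit:
{"method": "step_arm", "body": {"plan": [[-0.001,-0.0013,0,0,0,0,1],[-0.001,-0.0013,0,0,0,0,1],[-0.001,-0.0013,0,0,0,0,1],[-0.001,-0.0013,0,0,0,0,1]]}}

```text
t: 8.15
tool_pos: [0.4219, -0.2465, 0.0284]
ee_rot: [-1.507, 0.499, -0.502]
force: [5.8, 7.8, 0.4]
grip_width: -0.0002
```

```bash
python3 st.py;python3 - <<'E'
from h import *
from cell import r,snapshot
b=snapshot("scene")
cv2.imwrite("pics/s4.png",cv2.resize(b[180:280,240:370],None,fx=6,fy=6,interpolation=3))
E
```

```text
8.15 [ 0.4219 -0.2465  0.0284] F [5.7644 7.7614 0.3719] push 9.66773812771876 fing->foot 0.08168487124989982 lat 0.003596592227405654
```

View pics/s4.png

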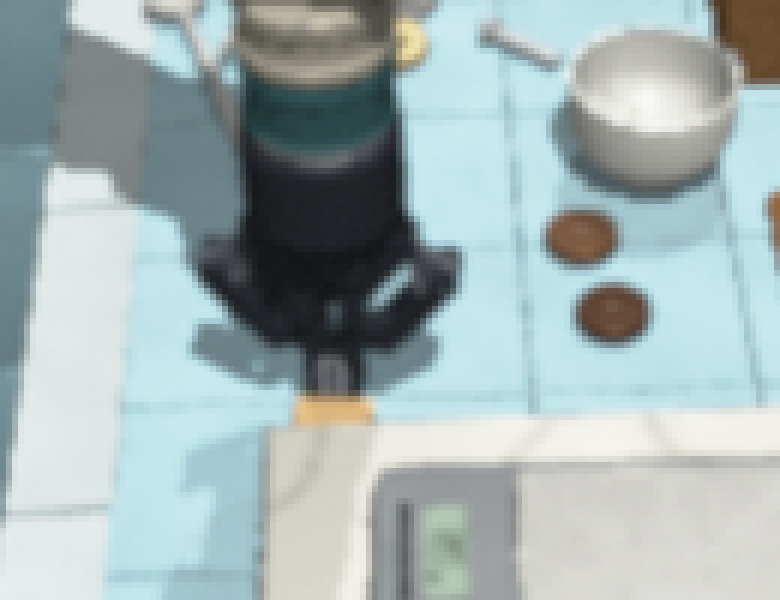

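Emit:
{"method": "step_arm", "body": {"plan": [[0.005,0.0067,0,0,0,0,1],[0.015,0.02,0,0,0,0,1],[0.035,0.0467,0,0,0,0,1],[0.06,0.08,0,0,0,0,1],[0.1,0.12,0.1,0,0,0,1],[0.15,0.2,0.2,0,0,0,1],[0.15,0.2,0.2,0,0,0,1],[0.15,0.2,0.2,0,0,0,1]]}}

```text
t: 9.2
tool_pos: [0.5128, -0.128, 0.1502]
ee_rot: [-1.514, 0.496, -0.503]
force: [0.5, 0.7, -0.7]
grip_width: 0.0001
```

```bash
python3 st.py;python3 - <<'E'
from h import *
from cell import r,snapshot
a=snapshot("top");b=snapshot("scene")
cv2.imwrite("pics/t5.png",cv2.resize(a[200:320,320:480],None,fx=5,fy=5,interpolation=3))
cv2.imwrite("pics/s5.png",cv2.resize(b[180:280,240:370],None,fx=6,fy=6,interpolation=3))
E
```

```text
9.2 [ 0.5128 -0.128   0.1502] F [ 0.5329  0.725  -0.6893] push 0.899712628117631 fing->foot 0.23100537186438558 lat 0.0020374935582246553
```

View pics/t5.png

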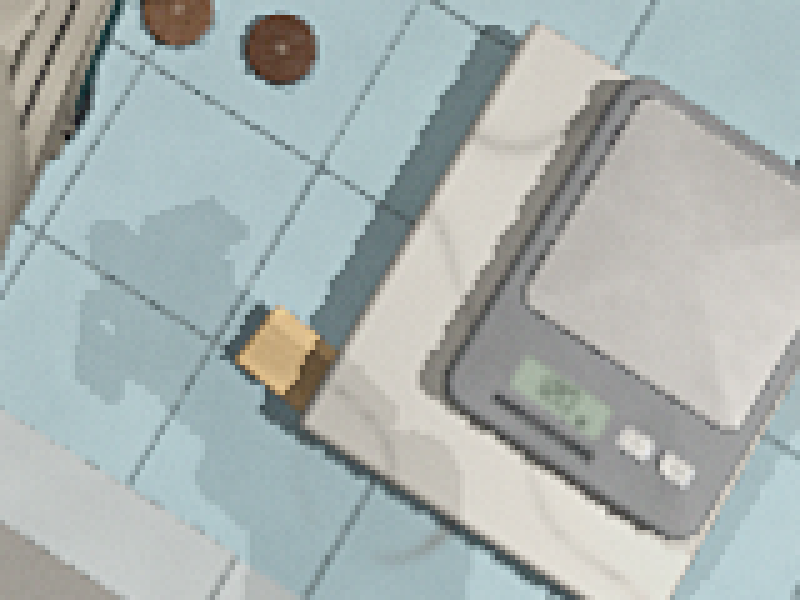

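View pics/s5.png

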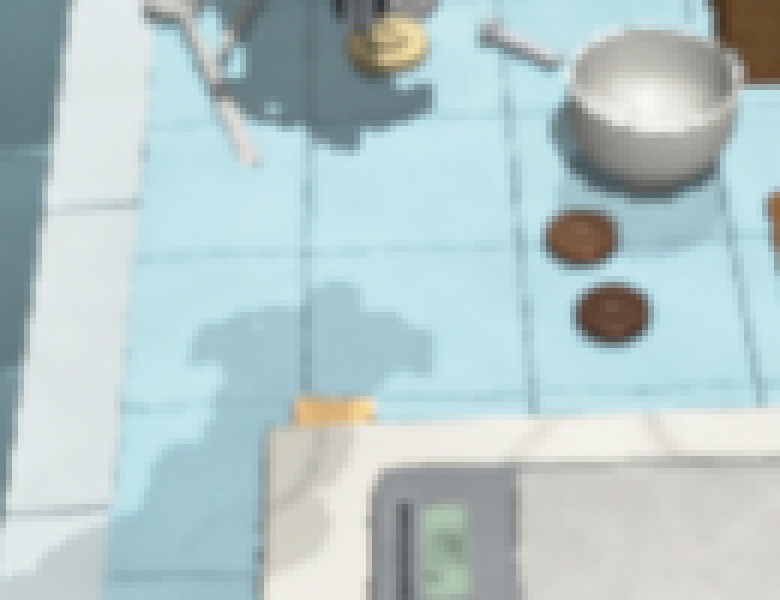

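The heel is at (277,307) and (236,360) in the top crop. The slab corner is still at about (303,428), so the slab hasn't moved.

```bash
python3 - <<'E'
from h import *
np.set_printoptions(precision=4,suppress=True)
h=unproj("top",crop([(277,307),(236,360)],320,200,5),.018);m=h.mean(0)[:2]
D=np.array([-.6,-.8]);o=m+.055*D;e=h[1]-h[0]
f=np.array([.3758,-.314]);print(h,np.linalg.norm(e),o,"ahead",(f-o)@D,"lat",(f-o)@[.8,-.6],np.degrees(np.arctan2(e[1],e[0]))-270)
c=np.array([.3735,-.3050,.150]);print((c-[.5128,-.128,.1502])/.6)
E
```

```text
[[ 0.4281 -0.268   0.018 ]
 [ 0.3995 -0.2467  0.018 ]] 0.035651915175940845 [ 0.3808 -0.3014] ahead 0.013085743849913968 lat 0.003570830100886457 -126.67848593904586
[-0.2322 -0.295  -0.0003]
```

Emit:
{"method": "step_arm", "body": {"plan": [[-0.08,-0.1,0,0,0,0,1],[-0.16,-0.2,0,0,0,0,1],[-0.2325,-0.294,0,0,0,0,1],[-0.2325,-0.294,0,0,0,0,1],[-0.2325,-0.294,-0.06,0,0,0,1],[-0.2325,-0.294,-0.11,0,0,0,1],[-0.2325,-0.294,-0.11,0,0,0,1],[-0.2325,-0.294,-0.11,0,0,0,1],[-0.2325,-0.294,-0.11,0,0,0,1]]}}

```text
t: 10.42
tool_pos: [0.3718, -0.3054, 0.0834]
ee_rot: [-1.513, 0.5, -0.503]
force: [0.1, 0.3, -0.1]
grip_width: -0.0002
```

```bash
python3 st.py;python3 - <<'E'
from h import *
from cell import r,snapshot
b=snapshot("scene")
cv2.imwrite("pics/s6.png",cv2.resize(b[180:280,240:370],None,fx=6,fy=6,interpolation=3))
E
```

```text
10.425 [ 0.3718 -0.3054  0.0834] F [ 0.1034  0.3085 -0.0512] push 0.3088172747566187 fing->foot 0.00451835950411208 lat 0.008345396533925731
```

View pics/s6.png

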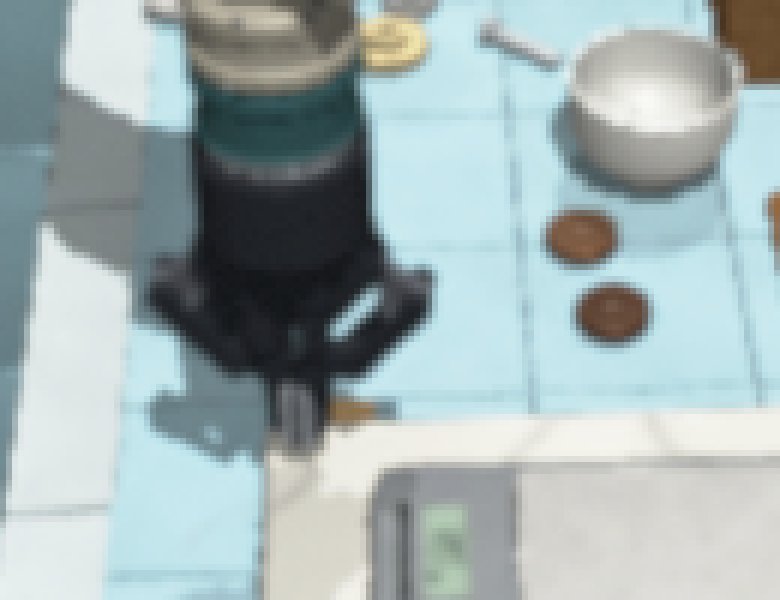

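Emit:
{"method": "step_arm", "body": {"plan": [[0.0025,0.0,-0.015,0,0,0,1],[0.0025,0.0,-0.022,0,0,0,1],[0.0025,0.0,-0.024,0,0,0,1],[0.0025,0.0,-0.026,0,0,0,1],[0.0025,0.0,-0.026,0,0,0,1]]}}

```text
t: 11.1
tool_pos: [0.3726, -0.3042, 0.0679]
ee_rot: [-1.511, 0.502, -0.5]
force: [-3.1, 3.1, 12.0]
grip_width: -0.0003
```

```bash
python3 st.py
```

```text
11.1 [ 0.3726 -0.3042  0.0679] F [-3.0794  3.063  11.9727] push 0.6027104990470676 fing->foot 0.005894872298018806 lat 0.008453957799821398
```

Emit:
{"method": "step_arm", "body": {"plan": [[0,0,-0.001,0,0,0,1],[0,0,-0.002,0,0,0,1],[0,0,-0.002,0,0,0,1]]}}

```text
t: 11.48
tool_pos: [0.3726, -0.3042, 0.0678]
ee_rot: [-1.512, 0.502, -0.5]
force: [-4.7, 5.0, 20.8]
grip_width: -0.0001
```

```bash
python3 st.py
```

```text
11.475 [ 0.3726 -0.3042  0.0678] F [-4.7032  5.0047 20.8093] push 1.1818547232015462 fing->foot 0.005920101620886598 lat 0.008394871664159077
```

Emit:
{"method": "step_arm", "body": {"plan": [[-0.001,0.001,-0.001,0,0,0,1],[-0.001,0.001,-0.0015,0,0,0,1],[-0.001,0.001,-0.0015,0,0,0,1],[-0.001,0.001,-0.0015,0,0,0,1],[-0.001,0.001,-0.0015,0,0,0,1],[-0.001,0.001,-0.0015,0,0,0,1]]}}

```text
t: 12.22
tool_pos: [0.3726, -0.3041, 0.0676]
ee_rot: [-1.512, 0.501, -0.502]
force: [-5.8, 5.5, 25.4]
grip_width: 0.0
```

```bash
python3 st.py
```

```text
12.225 [ 0.3726 -0.3041  0.0676] F [-5.8303  5.4775 25.377 ] push 0.8837818684729905 fing->foot 0.005963089654010979 lat 0.008502658418311193
```

Emit:
{"method": "step_arm", "body": {"plan": [[0,0,0.002,0,0,0,1],[0,0,0.006,0,0,0,1],[0,0,0.03,0,0,0,1],[0,0,0.1,0,0,0,1],[0.05,0.066,0.15,0,0,0,1],[0.15,0.2,0.15,0,0,0,1],[0.22,0.29,0.15,0,0,0,1],[0.22,0.29,0.15,0,0,0,1],[0.22,0.29,0.15,0,0,0,1]]}}

```text
t: 13.35
tool_pos: [0.5058, -0.1279, 0.1552]
ee_rot: [-1.513, 0.497, -0.499]
force: [-0.5, 0.1, -1.0]
grip_width: 0.0001
```

```bash
python3 st.py;python3 - <<'E'
from h import *
from cell import r,snapshot
a=snapshot("top");b=snapshot("scene")
cv2.imwrite("pics/t7.png",cv2.resize(a[200:320,320:480],None,fx=5,fy=5,interpolation=3))
cv2.imwrite("pics/s7.png",cv2.resize(b[180:310,240:390],None,fx=4,fy=4,interpolation=3))
E
```

```text
13.35 [ 0.5058 -0.1279  0.1552] F [-0.4969  0.0711 -1.0286] push -0.2412407653690636 fing->foot 0.22685728196543561 lat 0.007671656263814082
```

View pics/t7.png

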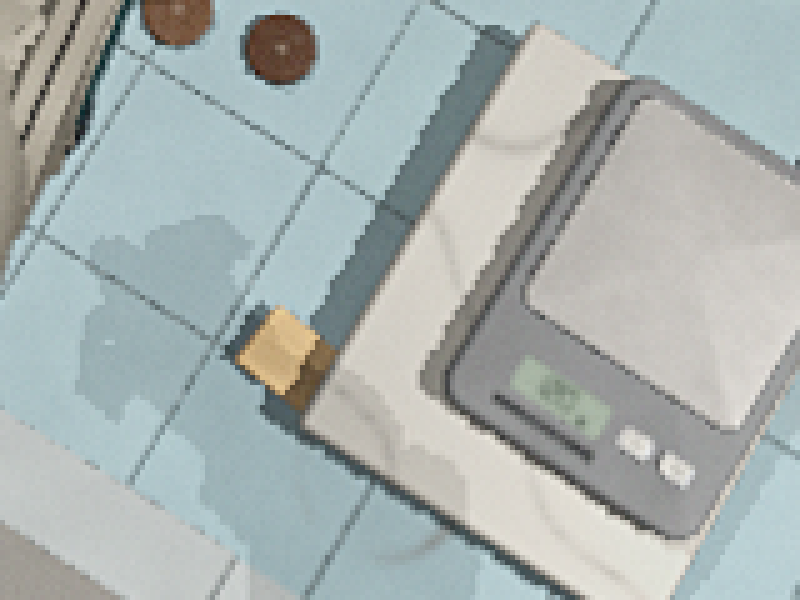

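View pics/s7.png

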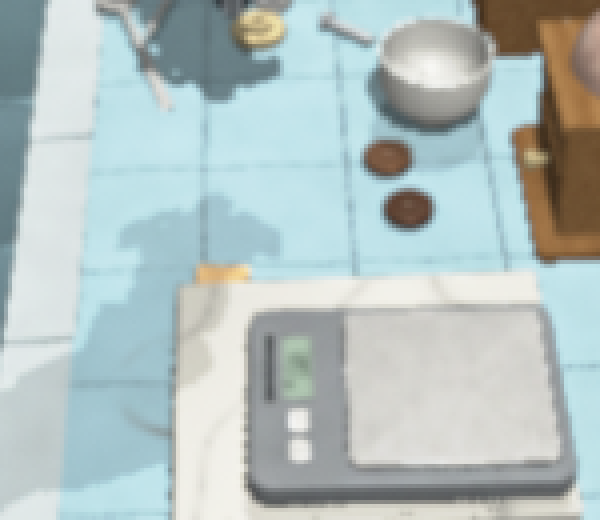

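The press reached 25 N and the corner gave only about 0.3 mm. Afterwards the heel is still at (277,307) and (236,360), and the slab corner at (303,428), so both are unchanged. The scale, discs and spoon haven't moved, and the arm is clear of everything.

```bash
python3 -c "
from cell import job
print(job.close_job())"
```

```text
the job is handed in; nothing more can be done
None
```

The wedge is snug under the bare foot, the slab no longer rocks when pressed, and I've handed the job in after about 13.4 s.

- **Wedging:** I pushed the 110 x 38 mm wedge thin end first with shut fingers. The push stayed under about 1 N until it met the foot, then rose to 9.7 N over about 3 mm of finger travel, and I stopped there.
- **Press check:** I then pressed the corner above the foot with about 25 N. The corner gave only about 0.3 mm, against the 8 mm it hung clear before.
- **Final pictures:** The wedge stayed where it was through the press. The slab, scale, discs and spoon showed no visible shift, and the arm was clear.

Three readings are less certain or did not quite agree:
- **Steeper force rise:** The push force rose faster than the "10 N in about 6 mm" you gave.
- **Wedge position:** The camera put the foot about 13 mm ahead of the wedge's origin. From the finger travel I expected about 11.5 mm, and the gap is within the measuring error.
- **Sideways force:** The press also carried about 8 N of sideways force, but the slab did not move.

I judged the slab level from the snug fit and the contact height (top at about 43 mm), not from a separate tilt measurement.

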